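# Level the circuit-board cradle and bolt it

### The arm

A 6-joint arm with a two-finger parallel gripper is mounted at the origin on the work surface. World frame = base frame: x ahead of the robot, y to its left, z up, the work surface at z = 0. Lengths are in mm, angles in degrees, forces in N, time in s.
With the tool pointing down it reaches from about 375 to 750 mm from the base axis. Payload 9 kg.
Tool frame: the origin (TCP) lies on the centre line of the jaws, within the pads' length; the fingertips stand 17 mm ahead of it and the grasp point (between the pads) lies 2 mm behind it; z points along the fingers, y is the direction in which the jaws open and shut (so a half turn about z gives the same grasp; the last joint's range is limited). The gripper opens to 85 mm and grips with 20 to 120 N. Pads are 22 mm wide; open, the fingers measure 114 mm over their backs; the gripper's body (76 mm by 85 mm) begins 54 mm behind the grasp point. The pads swing forward as they close: fully open they stand 13 mm farther back than shut.
Start: joints at [62.069, 5.964, 5.575, 89.605, 0, 77.527], TCP at [159.926, 578.324, 248.331] pointing down, gripper open.
Joint ranges: [-171.21, 171.21], [-48.23, 106.86], [-62.78, 66.21], [-105.2, 120.99], [-86.42, 89.51], [-180, 180]. Speed limits (degrees/s): [127.2, 127.2, 147.25, 180, 180, 180].

### API

Orientations are given as [roll, pitch, yaw] about the fixed x, y, z axes, in that order (R = Rz(yaw) Ry(pitch) Rx(roll)).
In Python, from cell import ctrl gives the robot as it stands. The module is installed in compiled form; this text tells all that it offers.
- The arm moves only by the shell command python3 -m inch 'ROWS' [FORCE]. ROWS is a JSON object of lists of equal length, an entry for each row: "grip": the closure, from -1 (fully open) to 1 (shut); "offset": the shift along the tool's x, y, z in mm, a list of three; "twist": the turn about the tool's z in rad. A call has 1 to 12 rows; each row is the pose to reach, as a shift and turn from the pose commanded when the call began, along the tool's axes at that moment; what a row does not reach only later rows make up. A row lasts 1/8 s, in which the tool goes at most 62.5 mm and 10.7 degrees, less where a joint would pass 70% of its speed; a pose out of reach is approached as far as the arm can. A call with a gripper value outside its range is refused whole. The fingers move at their own pace and stop on an object; FORCE is the grip in N (left out, the last holds). Time passes only in rows, so rows that repeat a pose let the fingers close. It gives the time, the measured TCP pose, the force and the opening at its end, in the units of the state.
- ctrl.observe(): the state, without advancing time (a new reading comes with each control period).
- ctrl.grab_frame(name): name is "side" or "top"; returns the picture (480x640x3 uint8, red, green, blue); there is no depth.
- ctrl.get_calibration(name): a dict with "fx", "fy", "cx", "cy" (pixels), "R" (3x3) and "t" (3): a world point X has camera coordinates R X + t. Camera axes: x right, y down, z forward; pixel columns grow to the right and rows downward; lengths in mm; the calibration is good to about 2 mm. A picture is of the moment at which its call begins. get_calibration takes no time and is no camera call.
- ctrl.close_job(): hands the job in, once; it reports no verdict.
Trained networks look in the newest picture that a camera, given by its name, has taken for a name from the list of things; names that differ only in an ending like _2 or _b are one class to them, and where a whole thing is asked for, a point or a joint stands for the part that bears it (a point fixed in the world has none). Each returns a list of dicts, best first, with "score" (0 to 1); they miss things now and then, are a little off and sometimes report something else, mostly with a low value. They report only what shows in the picture. A call takes as long as a camera call.
- ctrl.find_in(camera, query): "extent" ([centre column, centre row, width, height] in pixels, round what is visible of it).
- ctrl.tip_of(camera, query): "location" ([row, column] in pixels: a listed point, or the origin of a listed thing).
The state is a dict: "t": time; "joint_pos": joint angles; "qd": joint speeds; "tau": joint torques, N m; "position": TCP position; "orientation": TCP orientation; "contact_force": force on the tool from outside, world axes, zero at the start; "ft_torque": the same for the moment, N m; "gripper_width": opening from 0.0 (shut) to 1.0 (fully open).
Only numpy, scipy, OpenCV 4.12 (cv2) and the standard library are available. Lean on these libraries where they do the work, as an engineer would, in place of code of your own. Each camera call takes 0.05 s, during which the arm holds its last target.

### The job

Lock the tilted circuit-board cradle level, ready for soldering: press its raised far rail down with the fingertips until the board lies flat and the middle slot of the index disc stands at the top, in line with the locking bar, then push the bar by its thumb tab through that slot until it is fully home. Only push: do not pinch or force anything, press on the metal frame and not on the circuit board, and leave the loose things on the bench where they are.

Things in the scene. Friction and masses are not known exactly. Their poses are not given: they have to be found in the camera images.
- holder: Circuit-board holder, fixed to the bench: dark grey base plate 130 (x) by 310 (y), top 16 mm high, with two posts 140 mm high: head post at y -136 to -120, tail post at y 100 to 114. Origin: middle of its underside, at bench height; z up, +x the far side, -y the locking-bar end. Between the posts a cradle turns on an axle along y, 115 mm above the bench, over the origin.
- cradle (a joint): Tilt of the cradle with its disc and circuit board, rad: 0 = level, positive = far (+x) rail raised. It starts at 0.3 to 0.95, is balanced, stays where it is left (axle friction 0.1 N m, about 1.5 N at the rail) and can turn past level, to -1.4.
- far_rail (a point): Middle of the upper face of the far rail; axes of the cradle, z square to the face. Two aluminium rails lie along y at 68 mm either side of the axle, each 18 wide, 12 high, 160 long, joined by end bars; their tops are 6 mm above the axle plane, so 121 mm above the bench when level. The circuit board between them lies lower than the rail tops.
- index_disc (a point): Centre of the index disc, on the axle between head post and cradle: steel, 90 mm across, 10 thick (holder y -112 to -102), turning with the cradle. Its rim has five open slots 45 degrees apart, 14 wide and 13 deep. The middle one is at the top when the cradle is level; the others also fit the bar but would lock the cradle at a slant or on edge.
- level_slot (a point): Centre of the disc's middle slot, the one to be used, 39 mm from the axle; at the top, 154 mm above the bench, when the cradle is level.
- lock_bar (a joint): How far the locking bar is pushed in, m: 0 = out, 0.030 = fully home (tab against the 2 mm washer on the guide block, a hard stop). It starts at 0 to 0.004, slides along the holder's +y with about 2.5 N of friction and stays where left. It stops dead against the disc if no slot is in line (within about 2 mm).
- bar_tip (a point): Rounded tip of the locking bar: round steel bar, 10 mm diameter, along the holder's y, 154 mm above the bench at holder x 0. The tip is 7 mm short of the disc when the bar is out and 13 mm beyond it when home. The bar runs in a steel guide block on the head post (x -17 to 17, y -142 to -118, top 171 mm above the bench).
- thumb_tab (a point): Where to push: middle of the outer (-y) face of the bar's upright thumb tab, 18 mm above the bar's centre line (172 mm above the bench). The tab is a steel plate 24 wide (x), 8 thick (y), 38 high, top 184 mm above the bench; outer face at holder y -182 when the bar is out, -152 when home. Nothing stands outside of it at that height.
- flux_jar: Loose amber flux jar, 42 across, 42 high, near the tab end; origin at the middle of its underside. Bystander.
- tweezers: Loose steel tweezers 120 long lying in front of the holder; origin at the middle, on the bench. Bystander.
- driver: Loose precision screwdriver 155 long, 12 thick, lying behind the holder; origin at the middle, on the bench. Bystander.
- spool: Loose solder spool, 50 across, 33 high, standing flat behind the holder; origin at the middle of its underside. Bystander.
- ipa: Loose white bottle, 58 across, 105 high, on the robot's left; origin at the middle of its underside. Bystander.
- phone: Loose opened phone, 147 by 71 by 8, lying on the robot's left; origin at the middle of its underside. Bystander.
- screw_tray: Loose white divided tray, 90 by 60 by 18, on the robot's right; origin at the middle of its underside. Bystander.
- board: The circuit board in the cradle, 116 by 102 by 2, not to be pressed on; origin at the middle of its underside, on the axle line; moves with the cradle.

How it is judged:
By the outcome, as a careful person would: the job done as asked, in the order asked, and still so for the second after the job is handed in, with the robot touching nothing.
It also fails if it takes over 48 s, if anything falls off the work surface, if the arm or the gripper's body presses on something with over 40 N, if the wrist force passes 120 N, or if a joint passes its speed limit or range.

## Working session

There is one attempt and no reset: what is moved stays moved. The work goes in short steps, Python scripts to look and compute and a shell command to move; the robot and the scene stay as the last step left them, time stands still between calls to the robot, and variables do not carry over. Pictures are saved under pics/ and viewed, and the job is handed in when it is done.

```bash
mkdir -p pics; python3 - <<'E'
from cell import ctrl
import cv2
print(ctrl.observe())
for n in("side","top"):
    f=ctrl.grab_frame(n); cv2.imwrite(f"pics/{n}0.png",f[:,:,::-1])
    c=ctrl.get_calibration(n); print(n,c)
    for q in("far_rail","index_disc","level_slot","bar_tip","thumb_tab","holder","board"):
        r=ctrl.tip_of(n,q); print(q,[(x['location'],round(x['score'],2)) for x in r[:2]])
E
```

```text
{'t': 0.0, 'joint_pos': array([6.20697599e+01, 6.00008245e+00, 5.52535310e+00, 8.96054646e+01,
       6.30178912e-05, 7.75277476e+01]), 'qd': array([-0.058385  , -0.03762244,  0.03186275,  0.03263214, -0.09597897,
        0.10716109]), 'tau': array([-8.33681443e-04, -5.56927979e+01,  5.03653049e+01,  1.69432838e-02,
       -2.29130319e-04,  3.38063295e-06]), 'position': array([159.74149304, 578.00402939, 247.49097286]), 'orientation': array([-1.79921712e+02, -1.73807539e-02,  1.64542000e+02]), 'contact_force': array([ 0.68983245,  0.93435668, -0.00733957]), 'ft_torque': array([-0.03747233,  0.0287962 , -0.01969559]), 'gripper_width': 0.9990088623769602}
side {'fx': 518.009167756937, 'fy': 518.009167756937, 'cx': 322.75730435703036, 'cy': 240.7699398211819, 'R': array([[ 0.97401574, -0.22631229, -0.0087226 ],
       [-0.16327017, -0.67495774, -0.71956577],
       [ 0.15695919,  0.70229253, -0.69436951]]), 't': array([-591.86925734,  218.56383293, 1034.23491778])}
far_rail [([233.8, 327.6], 0.69)]
index_disc []
level_slot [([283.4, 292.0], 0.74)]
bar_tip [([284.4, 309.9], 0.66)]
thumb_tab [([301.6, 311.5], 0.49)]
holder [([286.1, 305.6], 0.97)]
board [([246.7, 306.1], 0.67)]
top {'fx': 602.7570263743183, 'fy': 602.7570263743183, 'cx': 311.2593443767568, 'cy': 230.3440595443475, 'R': array([[ 0.02364165, -0.99941002, -0.02491368],
       [-0.99696234, -0.02171922, -0.07479555],
       [ 0.07421031,  0.02660629, -0.99688762]]), 't': array([  33.50094642,  590.52850947, 1356.28413954])}
far_rail [([204.3, 321.2], 0.8), ([288.6, 161.1], 0.67)]
index_disc [([239.3, 366.5], 0.7)]
level_slot [([250.5, 366.4], 0.61)]
bar_tip []
thumb_tab [([245.1, 404.9], 0.68)]
holder [([236.9, 320.5], 0.83)]
board [([232.1, 318.9], 0.76)]
```

View pics/side0.png

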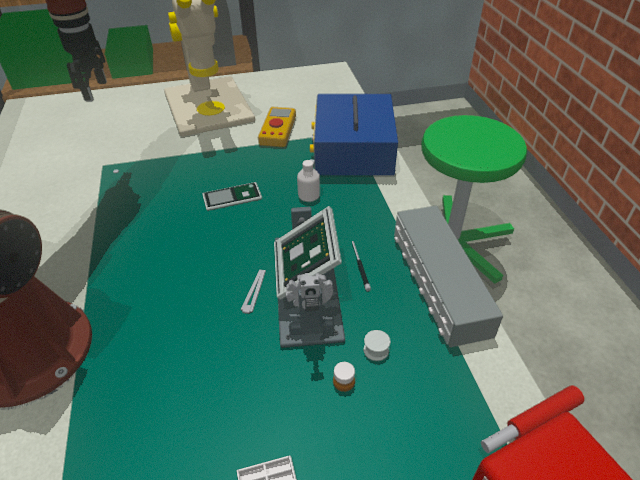

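View pics/top0.png

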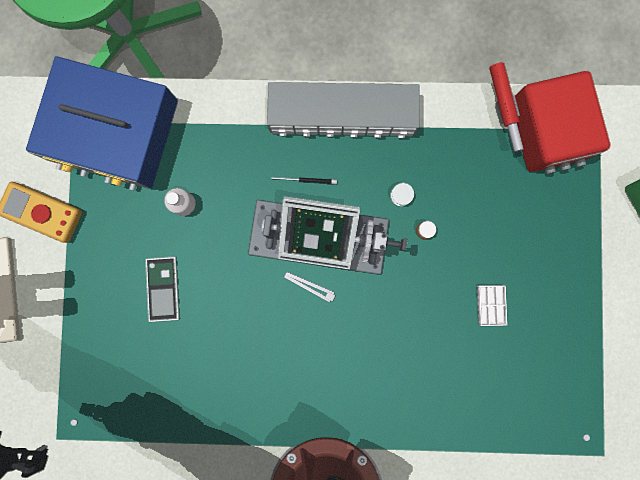

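The side view shows the cradle steeply tilted: far rail about (330,240), tab about (311,300). In the top view the holder is centred near (320,236), with the tab at (405,245) and the amber jar at (427,229). I'll zoom in.

```bash
python3 - <<'E'
import cv2
s=cv2.imread('pics/side0.png')[190:400,240:400]
t=cv2.imread('pics/top0.png')[165:315,230:450]
cv2.imwrite('pics/s0z.png',cv2.resize(s,(456,598),interpolation=cv2.INTER_CUBIC))
cv2.imwrite('pics/t0z.png',cv2.resize(t,(792,540),interpolation=cv2.INTER_CUBIC))
E
```

```text
(no output)
```

View pics/s0z.png

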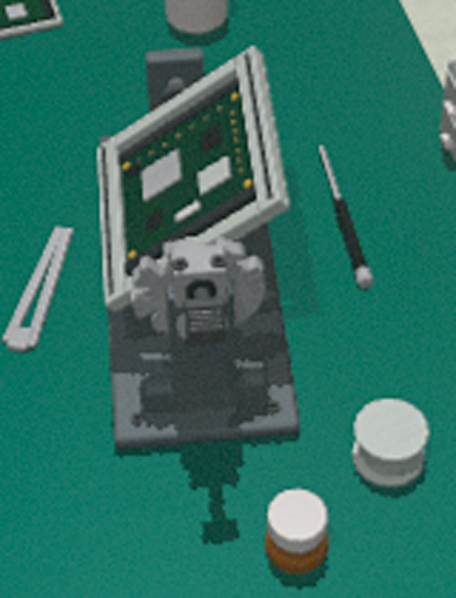

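View pics/t0z.png

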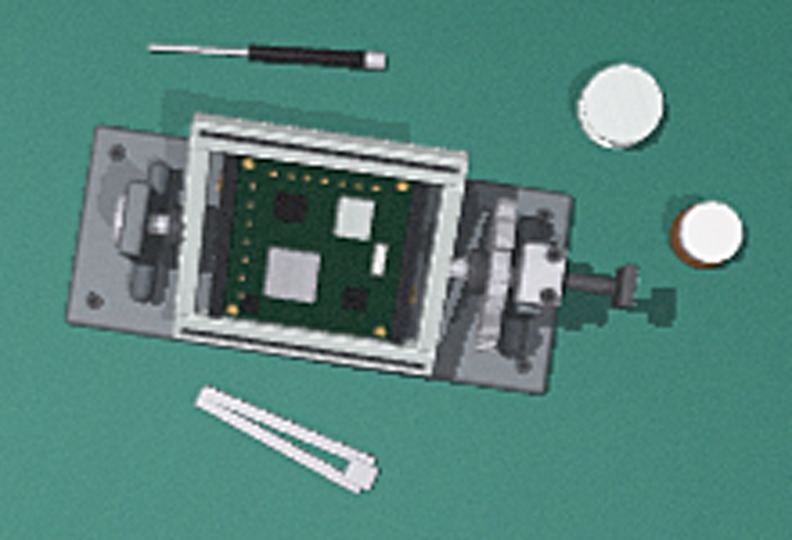

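```bash
cat > h.py <<'E'
import numpy as np
from cell import ctrl
from scipy.spatial.transform import Rotation as Ro
def proj(n,X):
    c=ctrl.get_calibration(n); p=np.asarray(X)@np.array(c['R']).T+c['t']
    return np.c_[c['fx']*p[:,0]/p[:,2]+c['cx'],c['fy']*p[:,1]/p[:,2]+c['cy']]
def H(p,X):
    c,s=np.cos(p[2]),np.sin(p[2]); X=np.atleast_2d(X)
    return np.c_[p[0]+c*X[:,0]-s*X[:,1],p[1]+s*X[:,0]+c*X[:,1],X[:,2]]
def C(a,x,y,z): # cradle->holder
    return [x*np.cos(a)-z*np.sin(a),y,115+x*np.sin(a)+z*np.cos(a)]
E
python3 - <<'E'
from h import *
from scipy.optimize import least_squares
T=lambda u,v:(230+u/3.6,165+v/3.6)
S=lambda u,v:(240+u/2.85,190+v/2.848)
def model(p):
    a,yc,b=p[3:6]
    top=[[65,155,16],[-65,155,16],[-65,-155,16],[65,-155,16]]
    cr=[C(a,77,yc+80,6),C(a,77,yc-80,6),C(a,-77,yc+80,6),C(a,-77,yc-80,6)]
    fr=[C(a,68,yc,6)]
    tab=[[0,-182+b,172]]
    slot=[C(a,0,-107,39)]
    return top,cr,fr,tab,slot
def f(p,full=False):
    top,cr,fr,tab,slot=model(p)
    pt=proj("top",H(p,top+cr+fr+tab+slot+[[0,-107,115]]))
    ot=[T(97,127),T(68,325),T(547,392),T(573,193),T(194,114),T(467,153),T(177,338),T(433,374),(321.2,204.3),(404.9,245.1),(366.4,250.5),(366.5,239.3)]
    ps=proj("side",H(p,cr+fr+tab+slot))
    os=[S(254,47),S(288,205),S(98,142),S(108,303),(327.6,233.8),(311.5,301.6),(292,283.4)]
    r=np.r_[pt-ot,ps-os]
    return r if full else r.ravel()
r=least_squares(f,[560,0,0.1,0.6,0,0.0],loss='soft_l1',x_scale=[10,10,.1,.1,10,10])
p=r.x;print(p,np.degrees(p[2:4]));print(f(p,True).round(1))
print('tab',H(p,[[0,-182+p[5],172]]),'rail',H(p,[C(p[3],68,p[4],6)]),'levelrail',H(p,[C(0,68,p[4],6)]))
for q in("flux_jar","spool","driver"):
    x=ctrl.tip_of("top",q); print(q,x[:1])
E
```

```text
[ 5.77513428e+02  2.95659385e+01 -1.24465826e-01  6.15089520e-01
 -2.42770244e-01  2.31662734e+00] [-7.13136652 35.24203351]
[[-0.4 -1.8]
 [-1.  -1.2]
 [-0.1  0.1]
 [ 0.6 -0.8]
 [-0.1  0.5]
 [ 1.   0.9]
 [-1.1 -0.1]
 [ 0.   0.6]
 [ 0.5  2.3]
 [ 0.6 -1.3]
 [ 1.1 -0.4]
 [ 1.5  1. ]
 [-0.  -0.6]
 [-2.4 -1.7]
 [-1.8  1. ]
 [-2.5 -0.1]
 [ 2.3 -0.1]
 [ 0.3 -0.5]
 [ 4.7 -2.8]]
tab [[ 555.20668767 -148.72742578  172.        ]] rail [[629.15533638  22.86022397 159.13848211]] levelrail [[644.95724952  20.88320609 121.        ]]
flux_jar [{'location': [231.2, 424.9], 'score': 0.73}]
spool [{'location': [193.8, 402.4], 'score': 0.92}]
driver [{'location': [179.5, 305.9], 'score': 0.54}]
```

```bash
cat >> h.py <<'E'
P=np.array([577.5,29.57,-0.1245])
def off(pos,yaw,hx,hy,z):
    "tool-axes shift from commanded pose to TCP at holder (hx,hy), height z"
    d=H(P,[[hx,hy,z]])[0]-pos; return Ro.from_euler('xyz',[180,0,yaw],degrees=True).inv().apply(d).round(1)
E
python3 -c "
from h import *
print(off([159.926,578.324,248.331],164.542,52,0,230), np.degrees(P[2])+180-164.542)"
```

```text
[-600.2 -410.1   18.3] 8.324675450621243
```

```bash
python3 -m inch '{"grip":[1,1,1,1,1,1,1,1,1,1,1,1],"offset":[[-40,-27,0],[-90,-62,0],[-145,-99,0],[-200,-137,0],[-255,-174,0],[-310,-212,0],[-365,-249,0],[-420,-287,0],[-475,-325,0],[-530,-362,0],[-570,-390,0],[-600,-410,0]],"twist":[-0.02,-0.04,-0.06,-0.08,-0.1,-0.12,-0.145,-0.145,-0.145,-0.145,-0.145,-0.145]}' 40
python3 -m inch '{"grip":[1,1,1,1],"offset":[[0,0,0],[0,0,0],[0,0,0],[0,0,0]],"twist":[0,0,0,0]}'
python3 - <<'E'
from cell import ctrl
import cv2
o=ctrl.observe();print({k:o[k] for k in('t','position','orientation','contact_force','gripper_width')})
s=ctrl.grab_frame("side");t=ctrl.grab_frame("top")
cv2.imwrite('pics/s1.png',cv2.resize(s[120:330,220:420,::-1],(570,598)));cv2.imwrite('pics/t1.png',cv2.resize(t[165:315,230:450,::-1],(792,540)))
E
```

```text
t: 2.45
position: [630.1, 21.1, 248.2]
orientation: [180.0, 0.0, 172.8]
contact_force: [0.5, 0.7, 0.3]
gripper_width: 0.0
t: 2.95
position: [628.6, 24.2, 248.9]
orientation: [180.0, 0.0, 172.9]
contact_force: [0.3, -0.0, -0.3]
gripper_width: -0.003
{'t': 2.95, 'position': array([628.60908034,  24.20536373, 248.85803132]), 'orientation': array([1.79994527e+02, 4.33262372e-02, 1.72927901e+02]), 'contact_force': array([ 0.3148703 , -0.02144269, -0.25637519]), 'gripper_width': -0.0029319330723054896}
```

View pics/s1.png

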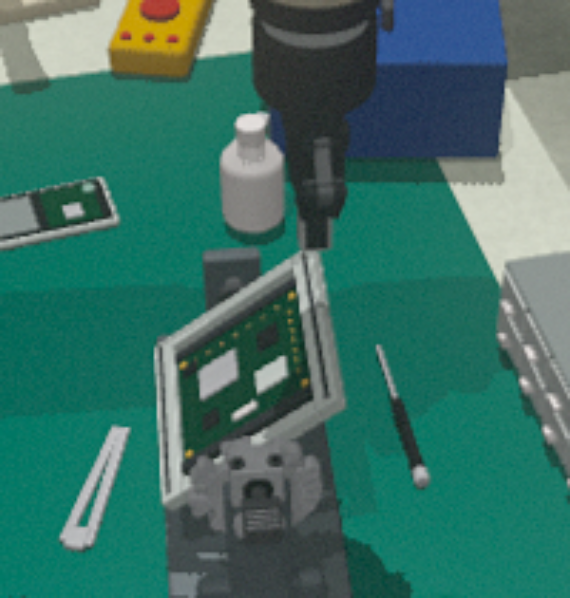

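Zoomed side view: the shut fingertips, about (315,245), hang above and behind the far rail, with nothing else near. I'll lower toward first contact.

```bash
python3 -m inch '{"grip":[1,1,1,1,1],"offset":[[0,0,20],[0,0,45],[0,0,60],[0,0,60],[0,0,60]],"twist":[0,0,0,0,0]}'
python3 -m inch '{"grip":[1,1,1],"offset":[[0,0,4],[0,0,8],[0,0,8]],"twist":[0,0,0]}'
```

```text
t: 3.68
position: [629.3, 23.3, 189.4]
orientation: [180.0, 0.1, 172.9]
contact_force: [1.2, 0.4, 0.2]
gripper_width: 0.001
t: 4.05
position: [629.5, 23.1, 180.7]
orientation: [180.0, 0.1, 172.8]
contact_force: [1.4, -1.3, 2.9]
gripper_width: -0.002
```

```bash
python3 -m inch '{"grip":[1,1,1,1,1,1,1,1,1],"offset":[[-2.5,0,4],[-5,0,8],[-7.5,0,12.5],[-10,0,17],[-12,0,22],[-13,0,27],[-14.5,0,31],[-15,0,35],[-15,0,35]],"twist":[0,0,0,0,0,0,0,0,0]}'
cat > look.py <<'E'
import sys,cv2
from h import *
k=sys.argv[1]
s=ctrl.grab_frame("side");
r={q:[(x['location'],round(x['score'],2)) for x in ctrl.tip_of("side",q)[:2]] for q in("level_slot","bar_tip","far_rail","thumb_tab")}
t=ctrl.grab_frame("top")
r2={q:[(x['location'],round(x['score'],2)) for x in ctrl.tip_of("top",q)[:2]] for q in("level_slot","bar_tip","far_rail","thumb_tab")}
print(r);print(r2)
cv2.imwrite(f'pics/s{k}.png',cv2.resize(s[220:320,260:360,::-1],(598,598),interpolation=cv2.INTER_CUBIC));cv2.imwrite(f'pics/t{k}.png',cv2.resize(t[165:315,230:450,::-1],(792,540),interpolation=cv2.INTER_CUBIC))
E
python3 look.py 2
```

```text
t: 5.18
position: [643.7, 21.4, 144.9]
orientation: [180.0, -0.0, 172.8]
contact_force: [-0.5, 0.2, 0.5]
gripper_width: -0.001
{'level_slot': [([276.2, 304.0], 0.88)], 'bar_tip': [([283.0, 308.8], 0.61)], 'far_rail': [([246.8, 336.0], 0.78)], 'thumb_tab': [([299.3, 313.1], 0.73)]}
{'level_slot': [([242.4, 366.6], 0.88)], 'bar_tip': [], 'far_rail': [([245.0, 404.6], 0.28)], 'thumb_tab': [([245.1, 406.5], 0.66)]}
```

View pics/s2.png

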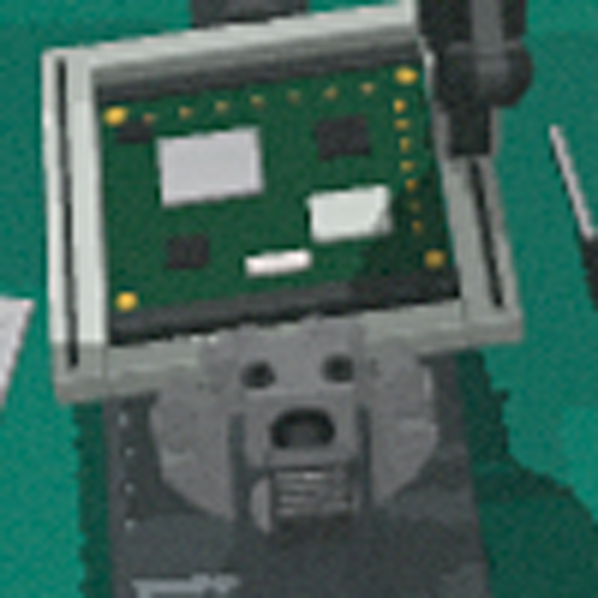

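View pics/t2.png

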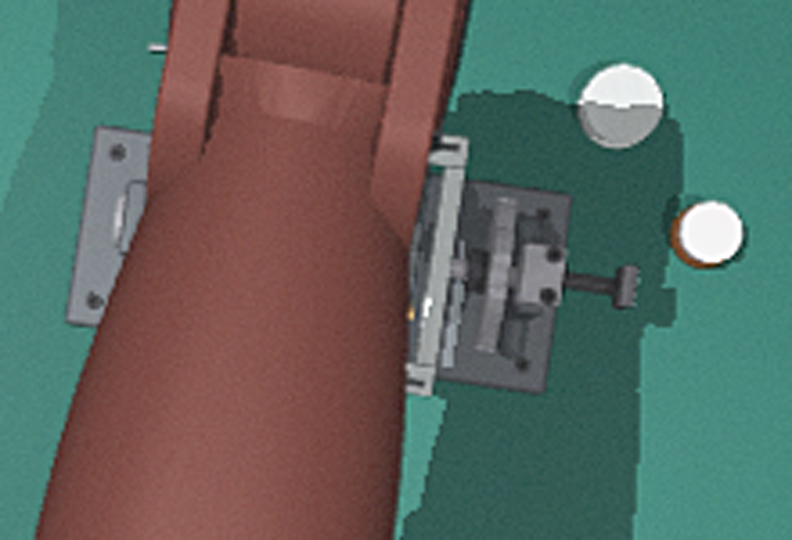

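Side zoom: the near and far rail ends now sit close to level, about (55,365) and (520,320), with the fingertip on the far rail near (470,150). A few degrees of tilt remain.

```bash
python3 - <<'E'
from h import *
for d in (10,7,5,3,0,-3):
    a=np.radians(d)
    pts=[C(a,0,-107,39),C(a,77,-80,6),C(a,-77,-80,6),C(a,-77,80,6)]
    s=proj("side",H(P,pts)); print(d,s[0].round(1),((s[1:]-[260,220])*5.98).round(0).tolist(),'top',proj("top",H(P,pts[:3])).round(1).tolist(), (proj("top",H(P,pts[1:3]))-[230,165])*3.6)
E
```

```text
10 [305.  277.5] [[516.0, 301.0], [52.0, 395.0], [39.0, 63.0]] top [[368.8, 242.4], [360.9, 202.8], [350.1, 274.3]] [[471.11096942 135.92292865]
 [432.2059815  393.3006173 ]]
7 [306.  277.3] [[518.0, 309.0], [50.0, 387.0], [38.0, 55.0]] top [[368.9, 241.4], [360.8, 202.6], [350.1, 274.4]] [[470.94626244 135.21201311]
 [432.40516267 393.76498789]]
5 [306.8 277.2] [[520.0, 314.0], [49.0, 381.0], [37.0, 49.0]] top [[369.0, 240.8], [360.8, 202.5], [350.2, 274.4]] [[470.80692091 134.93813865]
 [432.56757713 393.87835055]]
3 [307.5 277.1] [[521.0, 320.0], [49.0, 376.0], [36.0, 44.0]] top [[369.1, 240.1], [360.7, 202.5], [350.2, 274.4]] [[470.64432029 134.82357219]
 [432.75363923 393.83338858]]
0 [308.6 277. ] [[522.0, 328.0], [48.0, 368.0], [36.0, 35.0]] top [[369.3, 239.2], [360.7, 202.5], [350.3, 274.3]] [[470.35757338 134.94848954]
 [433.076886   393.4670695 ]]
-3 [309.7 277. ] [[522.0, 336.0], [49.0, 359.0], [36.0, 27.0]] top [[369.4, 238.2], [360.6, 202.6], [350.4, 274.1]] [[470.02055122 135.4261698 ]
 [433.45274358 392.74006748]]
```

```bash
python3 -m inch '{"grip":[1,1,1,1],"offset":[[0,0,3],[-0.5,0,6],[-0.5,0,6.5],[-0.5,0,6.5]],"twist":[0,0,0,0]}'
python3 look.py 3
```

```text
t: 6.18
position: [644.1, 21.3, 138.6]
orientation: [180.0, -0.0, 172.9]
contact_force: [-0.2, 0.0, -0.1]
gripper_width: -0.003
{'level_slot': [([279.1, 304.1], 0.89)], 'bar_tip': [([281.2, 310.4], 0.67)], 'far_rail': [([246.8, 337.2], 0.61), ([249.6, 305.2], 0.35)], 'thumb_tab': [([301.8, 314.2], 0.75)]}
{'level_slot': [([239.9, 368.3], 0.95)], 'bar_tip': [], 'far_rail': [], 'thumb_tab': [([245.7, 406.5], 0.68)]}
```

View pics/s3.png

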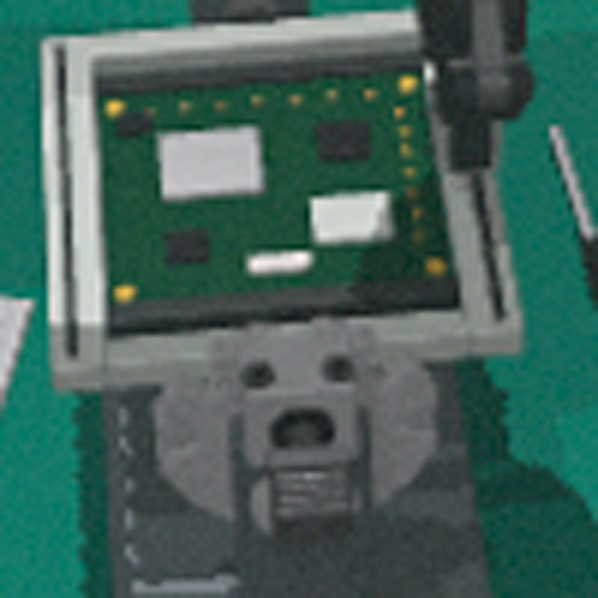

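```bash
python3 - <<'E'
from h import *
import cv2
for d in (5,3,1.5,0,-1.5,-3):
    a=np.radians(d)
    o=[]
    for e in ([C(a,-77,80,6),C(a,77,80,6)],[C(a,-77,-80,6),C(a,77,-80,6)],[C(a,-77,-80,-6),C(a,77,-80,-6)],[C(a,-77,80,6),C(a,-77,-80,6)],[C(a,77,80,6),C(a,77,-80,6)],[[-17,-142,171],[17,-142,171]]):
        s=proj("side",H(P,e)); o.append(((s-[260,220])*5.98).round(0).tolist())
    print(d,o)
for n in (2,3):
    s=cv2.imread(f'pics/s{n}.png')
    cv2.imwrite(f'pics/s{n}b.png',np.hstack([cv2.resize(s[300:420,0:200],(400,240)),cv2.resize(s[280:400,398:598],(400,240))]))
cv2.imwrite('pics/cmp.png',np.vstack([cv2.imread('pics/s2b.png'),cv2.imread('pics/s3b.png')]))
E
```

```text
5 [[[37.0, 49.0], [459.0, -11.0]], [[49.0, 381.0], [520.0, 314.0]], [[56.0, 405.0], [522.0, 339.0]], [[37.0, 49.0], [49.0, 381.0]], [[459.0, -11.0], [520.0, 314.0]], [[242.0, 394.0], [355.0, 385.0]]]
3 [[[36.0, 44.0], [460.0, -5.0]], [[49.0, 376.0], [521.0, 320.0]], [[54.0, 400.0], [522.0, 344.0]], [[36.0, 44.0], [49.0, 376.0]], [[460.0, -5.0], [521.0, 320.0]], [[242.0, 394.0], [355.0, 385.0]]]
1.5 [[[36.0, 40.0], [461.0, -1.0]], [[49.0, 372.0], [521.0, 324.0]], [[53.0, 396.0], [521.0, 348.0]], [[36.0, 40.0], [49.0, 372.0]], [[461.0, -1.0], [521.0, 324.0]], [[242.0, 394.0], [355.0, 385.0]]]
0 [[[36.0, 35.0], [461.0, 3.0]], [[48.0, 368.0], [522.0, 328.0]], [[51.0, 392.0], [521.0, 353.0]], [[36.0, 35.0], [48.0, 368.0]], [[461.0, 3.0], [522.0, 328.0]], [[242.0, 394.0], [355.0, 385.0]]]
-1.5 [[[36.0, 31.0], [461.0, 7.0]], [[48.0, 363.0], [522.0, 332.0]], [[51.0, 388.0], [520.0, 357.0]], [[36.0, 31.0], [48.0, 363.0]], [[461.0, 7.0], [522.0, 332.0]], [[242.0, 394.0], [355.0, 385.0]]]
-3 [[[36.0, 27.0], [462.0, 11.0]], [[49.0, 359.0], [522.0, 336.0]], [[50.0, 384.0], [519.0, 361.0]], [[36.0, 27.0], [49.0, 359.0]], [[462.0, 11.0], [522.0, 336.0]], [[242.0, 394.0], [355.0, 385.0]]]
```

View pics/cmp.png

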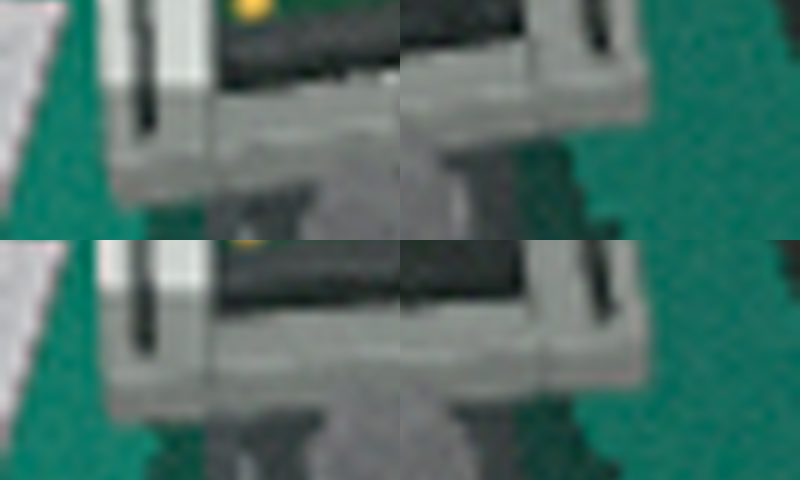

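View pics/t3.png

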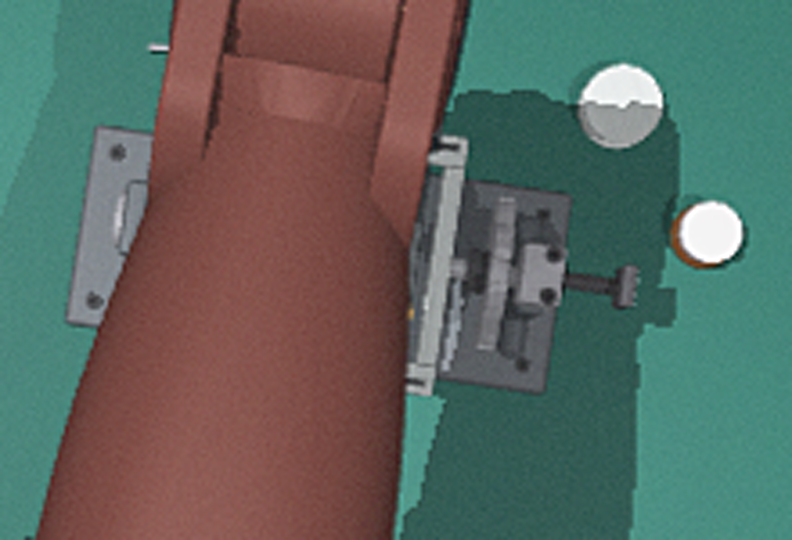

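The head-end lower edge runs from (55,390) to (522,352). That matches the model at 0° (392, 353), as does the fingertip height of about 121.6 mm, so the cradle is level within about 1°. I'll lift and go round to the tab.

```bash
python3 -m inch '{"grip":[1,1,1,1,1,1,1,1,1,1,1,1],"offset":[[0,0,-10],[0,0,-40],[0,0,-75],[0,0,-90],[15,-45,-90],[30,-95,-90],[45,-145,-90],[60,-190,-90],[67,-215,-90],[67,-222,-90],[67,-222,-90],[67,-222,-90]],"twist":[0,0,0,0,0,0,0,0,0,0,0,0]}'
python3 look.py 4
```

```text
t: 8.18
position: [550.6, -189.7, 228.7]
orientation: [180.0, -0.0, 172.9]
contact_force: [0.3, 0.7, -0.5]
gripper_width: -0.001
{'level_slot': [([277.7, 306.0], 0.9)], 'bar_tip': [], 'far_rail': [([244.2, 337.1], 0.75)], 'thumb_tab': [([301.6, 313.4], 0.37)]}
{'level_slot': [([239.3, 366.3], 0.71)], 'bar_tip': [], 'far_rail': [([203.6, 320.6], 0.87), ([199.6, 184.4], 0.2)], 'thumb_tab': [([235.0, 319.9], 0.65), ([247.4, 406.6], 0.6)]}
```

View pics/s4.png

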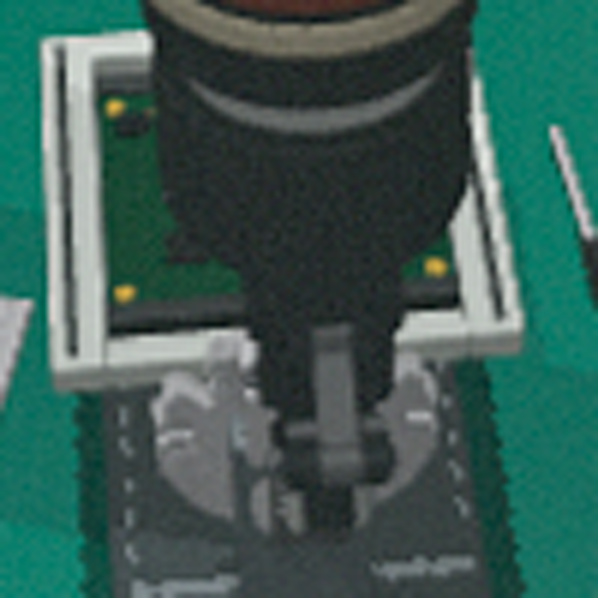

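View pics/t4.png

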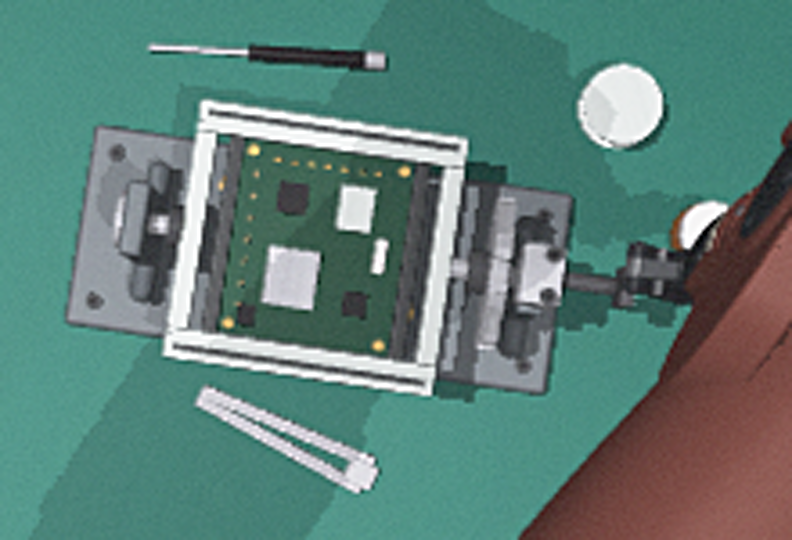

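Top view: the frame is level and undisturbed, and the shut fingers sit just outside the tab, which is at (625,285). I'll lower to tab height.

```bash
python3 -m inch '{"grip":[1,1,1,1],"offset":[[0,0,20],[0,0,40],[0,0,50],[0,0,50]],"twist":[0,0,0,0]}'
python3 -m inch '{"grip":[1,1,1,1,1],"offset":[[0,6,0],[0,12,0],[0,18,0],[0,22,0],[0,22,0]],"twist":[0,0,0,0,0]}'
python3 look.py 5
```

```text
t: 9.18
position: [549.5, -190.2, 177.3]
orientation: [179.9, -0.1, 172.8]
contact_force: [-0.5, -0.6, -0.2]
gripper_width: -0.003
t: 9.8
position: [553.1, -168.4, 178.9]
orientation: [180.0, 0.0, 172.9]
contact_force: [-0.4, -0.3, 0.4]
gripper_width: 0.0
{'level_slot': [([278.4, 306.0], 0.87)], 'bar_tip': [([288.8, 256.9], 0.65)], 'far_rail': [([246.6, 338.5], 0.92)], 'thumb_tab': []}
{'level_slot': [([239.9, 366.4], 0.96), ([200.6, 183.7], 0.27)], 'bar_tip': [([201.5, 182.0], 0.18), ([241.5, 368.9], 0.16)], 'far_rail': [([199.6, 320.9], 0.88)], 'thumb_tab': [([176.2, 302.2], 0.27)]}
```

View pics/t5.png

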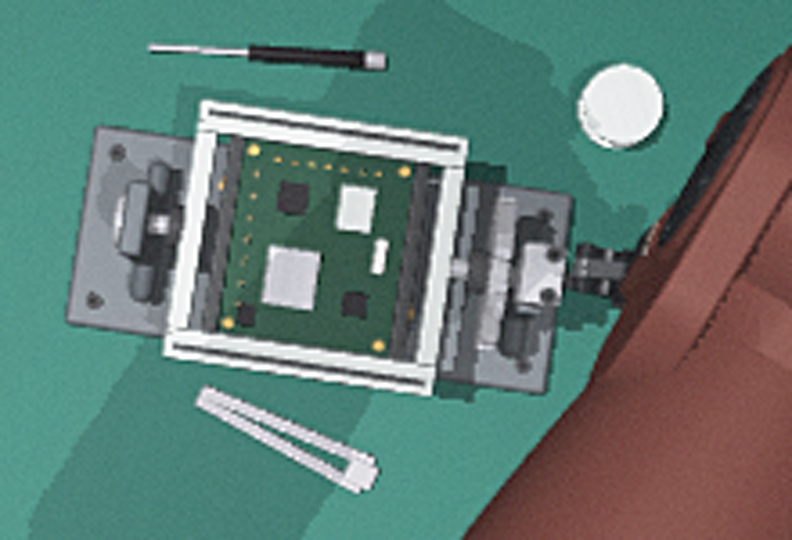

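View pics/s5.png

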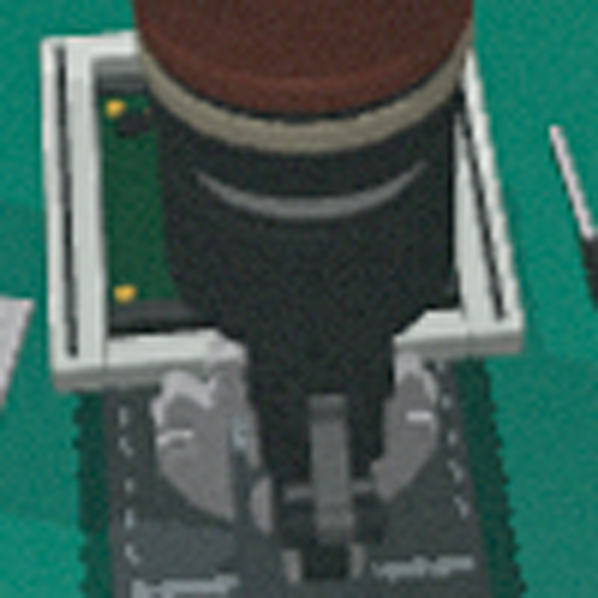

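Top view: the finger knuckles overhang the tab at (600,260). They sit a little above the tab top, so I'll raise 4 mm for clearance and then push in small steps, watching the force.

```bash
python3 -m inch '{"grip":[1,1,1,1,1,1],"offset":[[0,0,-4],[0,2,-4],[0,4,-4],[0,6,-4],[0,8,-4],[0,8,-4]],"twist":[0,0,0,0,0,0]}'
python3 -m inch '{"grip":[1,1,1,1],"offset":[[0,2,0],[0,4,0],[0,6,0],[0,6,0]],"twist":[0,0,0,0]}'
```

```text
t: 11.05
position: [554.0, -160.8, 182.8]
orientation: [-180.0, 0.0, 172.9]
contact_force: [-0.5, -1.0, 0.1]
gripper_width: -0.003
t: 11.55
position: [554.7, -154.6, 182.8]
orientation: [180.0, 0.0, 172.9]
contact_force: [0.1, -0.6, -0.7]
gripper_width: 0.001
```

```bash
python3 look.py 6; python3 -c "
import cv2,numpy as np
a=cv2.imread('pics/s6.png')[300:598,200:500]
cv2.imwrite('pics/s6z.png',cv2.resize(a,(600,596)))"
```

```text
{'level_slot': [([278.1, 306.9], 0.57)], 'bar_tip': [([381.9, 342.3], 0.64)], 'far_rail': [([245.2, 335.8], 0.72)], 'thumb_tab': [([245.9, 337.1], 0.16), ([293.7, 258.0], 0.15)]}
{'level_slot': [([239.1, 368.4], 0.62)], 'bar_tip': [], 'far_rail': [([202.2, 319.2], 0.84)], 'thumb_tab': [([304.0, 491.4], 0.64)]}
```

View pics/t6.png

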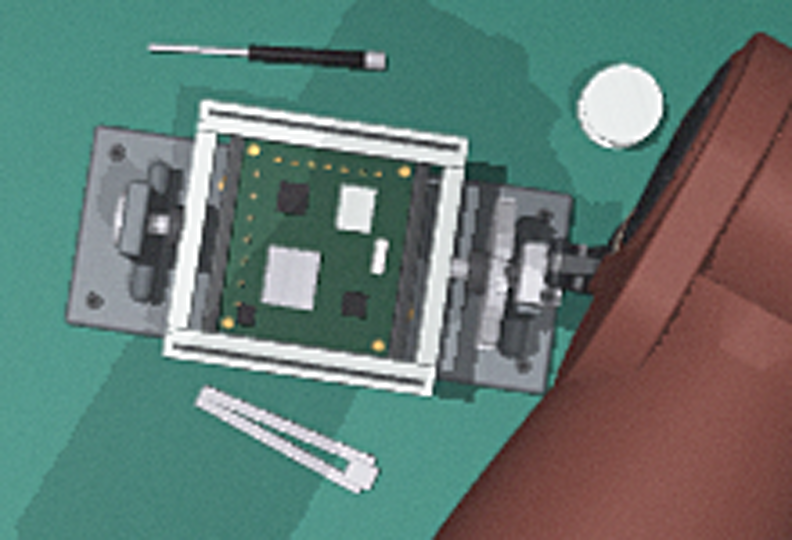

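View pics/s6z.png

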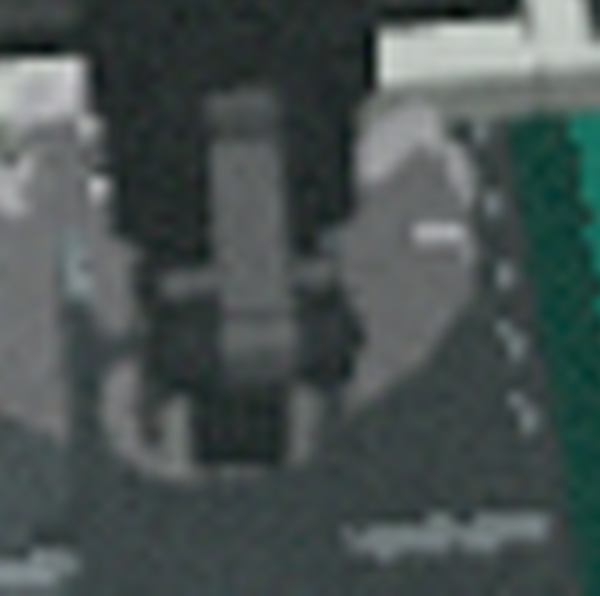

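```bash
python3 -m inch '{"grip":[1,1,1],"offset":[[0,2,0],[0,4,0],[0,6,0]],"twist":[0,0,0]}'
python3 -m inch '{"grip":[1,1],"offset":[[0,2,0],[0,4,0]],"twist":[0,0]}'
python3 -m inch '{"grip":[1,1],"offset":[[0,2,0],[0,4,0]],"twist":[0,0]}'
```

```text
t: 12.42
position: [555.4, -149.0, 182.8]
orientation: [-180.0, 0.0, 172.8]
contact_force: [-1.4, -2.5, -1.0]
gripper_width: -0.001
t: 12.68
position: [555.9, -144.8, 182.8]
orientation: [180.0, 0.0, 172.9]
contact_force: [-0.4, -2.7, -0.6]
gripper_width: -0.003
t: 12.92
position: [556.5, -140.9, 182.8]
orientation: [180.0, 0.0, 172.9]
contact_force: [-0.4, -2.3, -1.1]
gripper_width: 0.002
```

Steady 2.5 N, which is the bar's own friction, so the bar is sliding freely. I'll creep to the stop.

```bash
python3 -m inch '{"grip":[1,1],"offset":[[0,1.5,0],[0,3,0]],"twist":[0,0]}'
python3 -m inch '{"grip":[1],"offset":[[0,1.5,0]],"twist":[0]}'
python3 -m inch '{"grip":[1],"offset":[[0,1,0]],"twist":[0]}'
```

```text
t: 13.18
position: [556.8, -138.0, 182.8]
orientation: [180.0, -0.0, 172.9]
contact_force: [0.3, -2.4, -0.8]
gripper_width: -0.003
t: 13.3
position: [557.0, -136.5, 182.8]
orientation: [180.0, 0.0, 172.8]
contact_force: [-0.5, -3.2, -1.2]
gripper_width: -0.004
t: 13.42
position: [557.1, -135.5, 182.8]
orientation: [180.0, 0.0, 172.8]
contact_force: [-0.7, -2.9, -0.4]
gripper_width: -0.002
```

```bash
python3 look.py 7
```

```text
{'level_slot': [([280.1, 306.5], 0.75)], 'bar_tip': [], 'far_rail': [([245.3, 336.1], 0.8)], 'thumb_tab': []}
{'level_slot': [([239.9, 368.3], 0.84)], 'bar_tip': [([240.6, 355.7], 0.45)], 'far_rail': [([200.6, 323.3], 0.91)], 'thumb_tab': []}
```

View pics/t7.png

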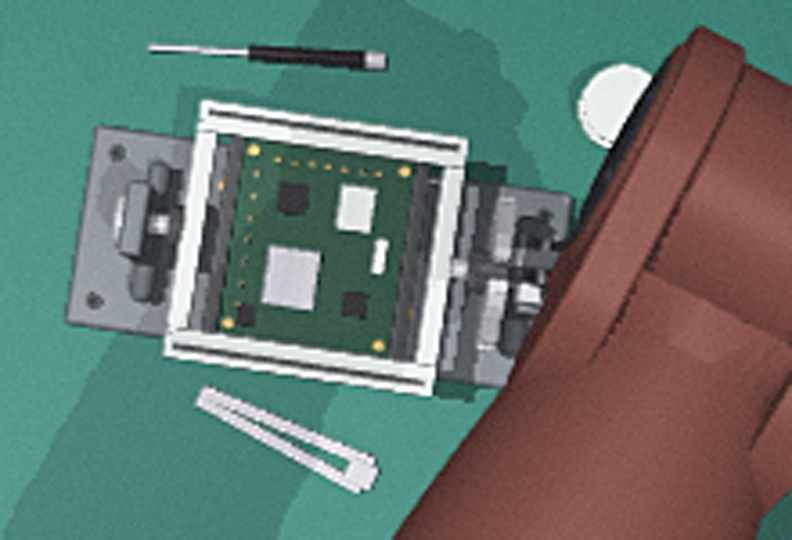

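The top view shows the dark bar passing through the disc slot at about (485,270). I'll keep going to the stop.

```bash
for i in 1 ; do python3 -m inch '{"grip":[1],"offset":[[0,1,0]],"twist":[0]}'; done
python3 -m inch '{"grip":[1],"offset":[[0,1,0]],"twist":[0]}'
python3 -m inch '{"grip":[1],"offset":[[0,1,0]],"twist":[0]}'
```

```text
t: 14.05
position: [557.2, -134.8, 182.8]
orientation: [-180.0, 0.0, 172.8]
contact_force: [-0.2, -2.5, -0.5]
gripper_width: 0.0
t: 14.18
position: [557.3, -134.4, 182.9]
orientation: [-179.9, -0.0, 172.8]
contact_force: [-2.0, -7.6, -1.3]
gripper_width: 0.001
t: 14.3
position: [557.3, -134.2, 182.9]
orientation: [-179.8, -0.0, 172.8]
contact_force: [-2.8, -12.1, -1.2]
gripper_width: -0.003
```

Force rises to 12 N with motion stalled at finger face ≈ −151, where −152 means home. I'll back off and check.

```bash
python3 -m inch '{"grip":[1,1,1,1,1,1,1,1,1,1],"offset":[[0,-5,0],[0,-20,0],[0,-40,-10],[0,-60,-50],[0,-80,-90],[0,-115,-90],[0,-155,-90],[0,-185,-90],[0,-200,-90],[0,-200,-90]],"twist":[0,0,0,0,0,0,0,0,0,0]}'
python3 look.py 8
python3 - <<'E'
from h import *
import cv2
a=cv2.imread('pics/t8.png')[150:400,400:700];cv2.imwrite('pics/t8z.png',cv2.resize(a,(720,600)))
for b in(0,.025,.03):
  e=[[0,-182+1000*b,172],[0,-95-20+b*1000-4,154]]
  print(b,proj("top",H(P,e)).round(1).tolist(),proj("side",H(P,e)).round(1).tolist())
E
```

```text
t: 15.55
position: [532.2, -332.0, 272.9]
orientation: [180.0, 0.0, 172.8]
contact_force: [-0.4, 0.3, -0.4]
gripper_width: -0.002
{'level_slot': [], 'bar_tip': [([292.6, 255.0], 0.43)], 'far_rail': [], 'thumb_tab': []}
{'level_slot': [([236.3, 319.6], 0.74), ([236.9, 368.1], 0.69)], 'bar_tip': [([239.9, 357.8], 0.48)], 'far_rail': [([200.5, 322.5], 0.83)], 'thumb_tab': [([241.4, 390.6], 0.66)]}
0 [[406.6, 244.0], [375.0, 240.0]] [[311.9, 302.1], [309.1, 281.9]]
0.025 [[394.3, 242.2], [363.0, 238.2]] [[310.7, 291.2], [308.0, 271.9]]
0.03 [[391.9, 241.9], [360.6, 237.9]] [[310.4, 289.0], [307.8, 269.9]]
```

View pics/t8z.png

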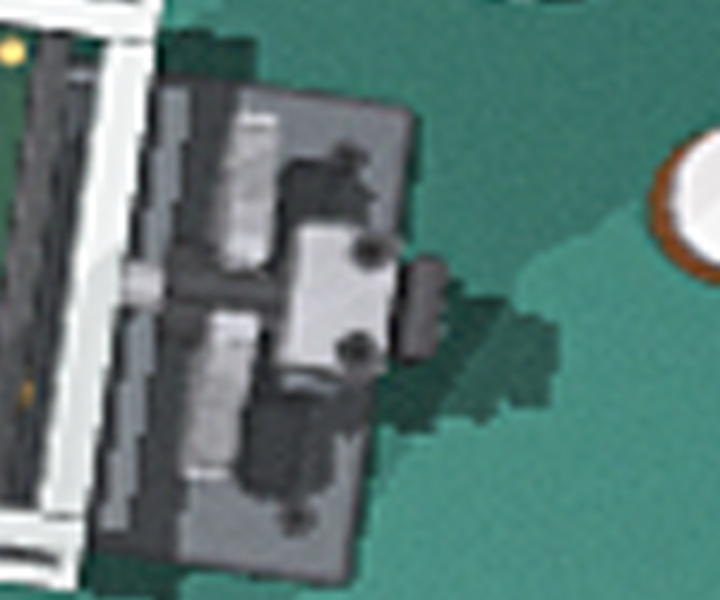

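View pics/s8.png

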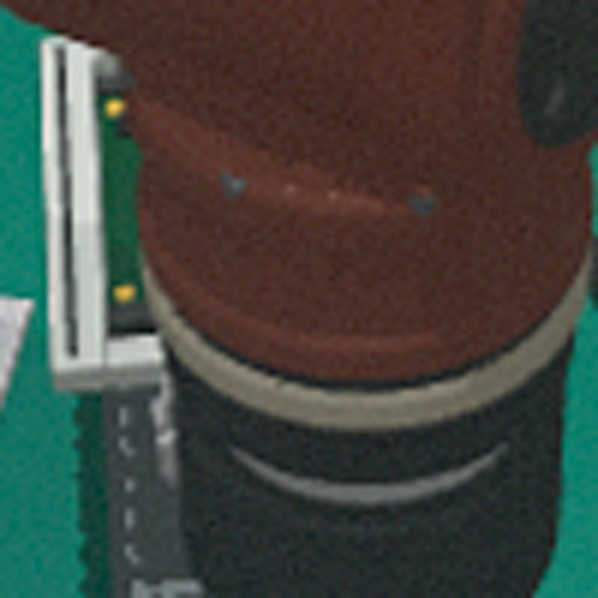

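The bar lies through the top slot and the tab sits tight against the guide: detected at column 390.6, against 391.9 predicted for home. The loose things haven't moved.

```bash
python3 -c "
from cell import ctrl
print(ctrl.close_job())"
```

```text
the job is handed in; nothing more can be done
None
```

The cradle is level and locked: I pressed the far rail down with the shut fingertips, then pushed the bar by its tab through the middle slot to its stop. I backed the arm well clear and handed the job in at about 16 s of the 48 s allowed.

- **Level:** before the push, the frame's edges in the side picture matched the level position to within about 1°, and the fingertip height on the rail agreed (about 121.6 mm against 121 mm).
- **Bar home:** it slid at a steady 2.5 N or so, then stopped dead with the force rising to 12 N. The tab showed at column 390.6, where 391.9 is predicted for fully home. The top picture shows the bar through the top slot.
- **Loose things:** those that showed in the zoomed pictures (tweezers, driver, spool and jar) looked unmoved. I did not recheck the bottle, phone and screw tray. Nothing touched the circuit board that I could see.
- **Checks that failed or disagreed:** in the last side picture the arm hid the disc and tab, so the networks did not find them there. Several low-scoring network finds were plainly wrong, so I ignored them.

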